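# Tip the jar lid open side down into its pocket and close the dust cover

### The job

One jar lid stands on edge in the slot between the two round pockets of the white lid rack. Tip it over so that it lies open side down, crown up, fully home in one of these pockets, then slide the clear dust cover over the pockets as far as it goes. Leave the other lid standing in its slot, do not push the dose cup or the amber jar out of place, and let go of everything.

Things in the scene. Friction and masses are not known exactly. Their poses are not given: they have to be found in the camera images.
- rack: White plastic lid rack fixed to the table: plate 208 mm (x) by 300 mm (y), 14 mm thick, all recesses 7 mm deep. Origin: centre of its underside, on the table, z up. Two round pockets at y = 0; a slot between them and an equal slot 95 mm to -y hold one standing lid each, either colour in either. A blue-walled clear cover slides on it along y.
- pocket_minus (a point): Centre of the floor of the round pocket (77 mm in diameter, 7 mm deep) at the rack's x = -56 mm, y = 0; 7 mm above the table; axes as the rack's. A lid lying home in it has its centre 9 mm above this point.
- pocket_plus (a point): Centre of the floor of the round pocket (77 mm in diameter, 7 mm deep) at the rack's x = +56 mm, y = 0; 7 mm above the table; axes as the rack's. A lid lying home in it has its centre 9 mm above this point.
- middle_slot (a point): Centre of the floor of the slot between the pockets: 22 mm (rack's x) by 48 mm (y), 7 mm deep, with a 6 mm wide ridge, level with the rack's top, to either pocket. A lid tipped here pivots on the ridge and falls the way it is pushed; it may come to lie aslant with its near edge on the ridge, and then needs a nudge of about 15 mm outward to drop home. Axes as the rack's.
- side_slot (a point): Centre of the floor of the other slot, of the same size, at the rack's x = 0, y = -95 mm, with no pockets beside it. The lid in it stays there. Axes as the rack's.
- cover (a joint): Dust cover: 0 = open (at the rack's +y end), 0.100 m = closed over both pockets, against a stop; starts at 0 to 0.012. Slides along the rack's -y, about 1.2 N friction plus 6 N per m/s, stays where left. Clear roof 36 to 39 mm above the table (strikes a standing lid, clears a lying one), blue side strips and back wall, front open; 222 mm (x) by 95 mm (y).
- cover_push (a point): Middle of the outer (+y) face of the cover's blue back wall, which is 222 mm wide and reaches from 16 to 39 mm above the table; the point is 26 mm above the table. Push here along the rack's -y. With the cover closed it lies 50 mm to the rack's +y of the pockets' centres. Axes as the rack's.
- dose_cup: Clear plastic dose cup, rim radius 30 mm, 55 mm high, on the table close to the rack's +x edge; origin at the centre of its underside. A bystander.
- jar: Amber glass jar with a steel cap, radius 36 mm, 75 mm high, on the table close to the rack's +x edge; origin at the centre of its underside. A bystander.
- red_lid_center (a point): Red jar lid: round cap, 70 mm diameter, 18 mm thick, wall 4 mm, 30 to 65 g. One face is the closed crown (yellow label), the other is hollow with a white liner. It starts upright on edge in a slot, crown to the rack's +x and open side to its -x, rising 63 mm above the rack's top. The point is its centre (42 mm above the table at first); x axis out of the crown (up when it lies open side down).
- green_lid_center (a point): Green jar lid: round cap, 70 mm diameter, 18 mm thick, wall 4 mm, 30 to 65 g. One face is the closed crown (yellow label), the other is hollow with a white liner. It starts upright on edge in a slot, crown to the rack's -x and open side to its +x, rising 63 mm above the rack's top. The point is its centre (42 mm above the table at first); x axis out of the crown (up when it lies open side down).

How it is judged (in metres and radians):
On the way:
1. the lid from the middle slot lies open side down, fully home in a pocket, the cover still open (less than 40 mm from its open end), the other lid still standing in its slot ((((angle between red_lid_center's own x axis and vertical below 0.06 rad and z of red_lid_center in the frame of rack between 0.0135 and 0.0185 m and (horizontal distance between red_lid_center and pocket_minus below 0.008 m or horizontal distance between red_lid_center and pocket_plus below 0.008 m)) and (angle between the x axis of green_lid_center and the x axis of rack, either way round below 0.2 rad and y of green_lid_center in the frame of rack between -0.105 and -0.085 m and z of green_lid_center in the frame of rack above 0.038 m)) or ((angle between green_lid_center's own x axis and vertical below 0.06 rad and z of green_lid_center in the frame of rack between 0.0135 and 0.0185 m and (horizontal distance between green_lid_center and pocket_minus below 0.008 m or horizontal distance between green_lid_center and pocket_plus below 0.008 m)) and (angle between the x axis of red_lid_center and the x axis of rack, either way round below 0.2 rad and y of red_lid_center in the frame of rack between -0.105 and -0.085 m and z of red_lid_center in the frame of rack above 0.038 m))) and value of joint cover below 0.04 m), for 0.2 s.
At the end, for the whole second after the job is handed in: The middle lid lies open side down (within 0.06 rad), home in a pocket (centre 13.5 to 18.5 mm above the table, within 8 mm of the pocket's centre); the other lid still stands in its slot (within 0.2 rad and 10 mm); the cover is closed to within 6 mm of its stop ((((angle between red_lid_center's own x axis and vertical below 0.06 rad and z of red_lid_center in the frame of rack between 0.0135 and 0.0185 m and (horizontal distance between red_lid_center and pocket_minus below 0.008 m or horizontal distance between red_lid_center and pocket_plus below 0.008 m)) and (angle between the x axis of green_lid_center and the x axis of rack, either way round below 0.2 rad and y of green_lid_center in the frame of rack between -0.105 and -0.085 m and z of green_lid_center in the frame of rack above 0.038 m)) or ((angle between green_lid_center's own x axis and vertical below 0.06 rad and z of green_lid_center in the frame of rack between 0.0135 and 0.0185 m and (horizontal distance between green_lid_center and pocket_minus below 0.008 m or horizontal distance between green_lid_center and pocket_plus below 0.008 m)) and (angle between the x axis of red_lid_center and the x axis of rack, either way round below 0.2 rad and y of red_lid_center in the frame of rack between -0.105 and -0.085 m and z of red_lid_center in the frame of rack above 0.038 m))) and value of joint cover above 0.094 m); the robot touches nothing.
It fails at once if the dose cup or the amber jar is pushed more than 30 mm from its place (distance of any of dose_cup, jar from where it was at the start of the episode above 0.03 m).
It also fails if it takes over 50 s, if anything falls off the work surface, if the arm or the gripper's body presses on something with over 40 N, if the wrist force passes 120 N, or if a joint passes its speed limit or range.

### The arm

A 6-joint arm with a two-finger parallel gripper is mounted at the origin on the work surface. World frame = base frame: x ahead of the robot, y to its left, z up, the work surface at z = 0. Lengths are in m, angles in degrees, forces in N, time in s.
With the tool pointing down it reaches from about 0.25 to 0.725 m from the base axis. Payload 9.7 kg.
Tool frame: the origin (TCP) lies between the finger pads; the fingertips stand 11 mm ahead of it and the grasp point (between the pads) lies 8 mm behind it; z points along the fingers, x is the direction in which the jaws open and shut, and the axes are right-handed (so a half turn about z gives the same grasp; the last joint's range is limited). The gripper opens to 85 mm and grips with 20 to 120 N. Pads are 22 mm wide; open, the fingers measure 114 mm over their backs; the gripper's body (76 mm by 85 mm) begins 54 mm behind the grasp point. The pads swing forward as they close: fully open they stand 13 mm farther back than shut.
Start: joints at [-76.261, 4.979, 10.078, 95.1, 0, 90], TCP at [0.131, -0.534, 0.21] pointing down, gripper open.
Joint ranges: [-179.16, 179.16], [-48.56, 103.87], [-65.8, 70.77], [-126.05, 130.52], [-82.76, 87.17], [-180, 180]. Speed limits (degrees/s): [127.2, 127.2, 147.25, 180, 180, 180].

### API

Orientations are given as [roll, pitch, yaw] about the fixed x, y, z axes, in that order (R = Rz(yaw) Ry(pitch) Rx(roll)).
In Python, from workcell import get_obs, camera, job_done, spotter gives the robot as it stands.
- The arm moves only by the tool play_rows, never from a script. Its argument "rows" is a list of rows, each a list of 3 entries, a list of its own where there are three numbers: the closure, from 0 (fully open) to 1 (shut), then the shift along the tool's x, y, z in cm, then the turn, a rotation vector about the tool's x, y, z in degrees. In form: [[claw, [x, y, z], [wx, wy, wz]], ...]. A call has 1 to 12 rows; each row shifts and turns the pose as measured when the row begins, along the tool's axes as they then stand; what a row does not reach is not made up. A row lasts 1/10 s, in which the tool goes at most 50 mm and 8.59 degrees, less where a joint would pass 70% of its speed; a pose out of reach is approached as far as the arm can. A call is refused whole if a number of a shift passes 5 or a number of a turn 8.59, either way. A call with a gripper value outside its range is refused whole. The fingers move at their own pace and stop on an object; "newtons" is the grip in N (left out, the last holds). Time passes only in rows, so rows that do not move let the fingers close. It gives the time, the measured TCP pose, the force and the opening at its end, in the units of the state.
- get_obs(): the state, without advancing time (a new reading comes with each control period).
- camera(name): name is "side" or "top" or "wrist"; returns a dict with "img" (400x640x3 uint8, red, green, blue), "intrinsics" (3x3 intrinsics, pixels), "xyz" and "orientation" of the camera in the world. Camera axes: x right, y down, z forward; pixel columns grow to the right and rows downward; lengths in m; the calibration is good to about 2 mm. A picture is of the moment at which its call begins. There is no depth.
- job_done(): hands the job in, once; it reports no verdict.
Trained networks look in a picture, given as the dict that the camera call returned (one of the last four; its "shot" number tells which), for a name from the list of things; names that differ only in an ending like _2 or _b are one class to them, and where a whole thing is asked for, a point or a joint stands for the part that bears it (a point fixed in the world has none). Each returns a list of dicts, best first, with "confidence" (0 to 1); they miss things now and then, are a little off and sometimes report something else, mostly with a low value. They report only what shows in the picture. A call takes as long as a camera call.
- spotter.spot_in(picture, thing): "point" ([x, y, z] in m, in world coordinates, good to about 4 mm: the middle of the surface that is visible of it).
- spotter.trace(picture, thing): "pixels" (400x640 bool, what is visible of it).
The state is a dict: "time": time; "q": joint angles; "qd": joint speeds; "joint_efforts": joint torques, N m; "ee_pos": TCP position; "tcp_rot": TCP orientation; "wrist_force": force on the tool from outside, world axes, zero at the start; "torque": the same for the moment, N m; "opening": finger opening in m.
Only numpy, scipy, OpenCV 4.12 (cv2) and the standard library are available. Lean on these libraries where they do the work, as an engineer would, in place of code of your own. Each camera call takes 0.05 s, during which the arm holds its last target.

## Working session

There is one attempt and no reset: what is moved stays moved. The work goes in short steps, Python scripts to look and compute and a tool call to move; the robot and the scene stay as the last step left them, time stands still between calls to the robot, and variables do not carry over. Pictures are saved under pics/ and viewed, and the job is handed in when it is done.

Besides the shell and the picture viewer there is one more tool, called as name(argument=value, ...) on one line, values as JSON. play_rows: Moves the arm, as the interface text tells. Its arguments: {"type":"object","properties":{"rows":{"type":"array","items":{"type":"array"}},"newtons":{"type":"number"}},"required":["rows"]}

```bash
ls; mkdir -p pics; python3 - <<'E'
from workcell import get_obs,camera,spotter
import cv2
print(get_obs())
for n in ["top","side","wrist"]:
    c=camera(n); cv2.imwrite(f"pics/a_{n}.png",c["img"][:,:,::-1])
    print(n,c["intrinsics"],c["xyz"],c["orientation"])
    for t in ["rack","cover","dose_cup","jar","red_lid_center","green_lid_center","cover_push"]:
        r=spotter.spot_in(c,t)
        print(t,[(x["point"],round(x["confidence"],2)) for x in r[:2]])
E
```

```text
pics
{'time': 0.0, 'q': array([-7.62620751e+01,  5.01265395e+00,  1.00353190e+01,  9.50972751e+01,
       -7.43911700e-04,  9.00013414e+01]), 'qd': array([-0.0631889 ,  0.07253593, -0.01166091,  0.05056798,  0.10269804,
       -0.02444138]), 'joint_efforts': array([ 3.61935026e-04, -5.20392323e+01,  4.64805186e+01,  1.62611768e-02,
        8.86127191e-05,  5.40573666e-06]), 'ee_pos': array([ 0.13055538, -0.53404003,  0.2089759 ]), 'tcp_rot': array([ 1.79999254e+02,  7.46100351e-02, -7.62634166e+01]), 'wrist_force': array([-0.27193511,  0.08975686, -0.73670596]), 'torque': array([-0.02165538,  0.02579605,  0.05867954]), 'opening': 0.08518408061781824}
top [[427.85612133   0.         323.70840821]
 [  0.         427.85612133 199.36994987]
 [  0.           0.           1.        ]] [0.53830297 0.02899825 0.78751302] [-170.56781857    1.20517009  -88.41963518]
rack [([0.5687, 0.0367, 0.014], 0.69)]
cover [([0.5579, 0.1214, 0.04], 0.63), ([0.7501, -0.0609, 0.0261], 0.59)]
dose_cup [([0.7526, -0.0613, 0.0254], 0.85)]
jar [([0.7289, 0.1158, 0.075], 0.79)]
red_lid_center [([0.5893, -0.0674, 
[... 279 characters left out ...]
 [-130.49337972    0.55118955 -145.09210996]
rack [([0.5508, 0.0943, 0.0229], 0.96)]
cover [([0.5485, 0.1321, 0.0375], 0.82), ([0.7227, 0.1344, 0.0553], 0.71)]
dose_cup [([0.7418, -0.0499, 0.0315], 0.62)]
jar [([0.7244, 0.1386, 0.0525], 0.72)]
red_lid_center [([0.5884, -0.0676, 0.045], 0.66)]
green_lid_center [([0.5662, 0.0371, 0.0541], 0.66)]
cover_push [([0.5509, 0.1258, 0.0419], 0.72)]
wrist [[331.29614338   0.         321.21866122]
 [  0.         331.29614338 194.30373053]
 [  0.           0.           1.        ]] [ 0.19483111 -0.51915156  0.37379679] [ 1.64922128e+02 -9.01158709e-03 -7.62865792e+01]
rack []
cover []
dose_cup []
jar []
red_lid_center []
green_lid_center []
cover_push []
```

View pics/a_top.png

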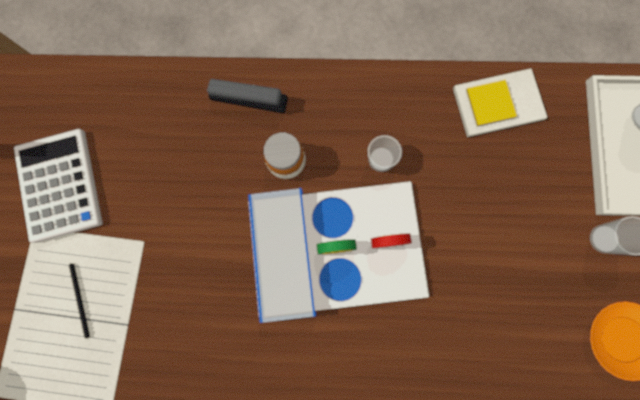

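View pics/a_side.png

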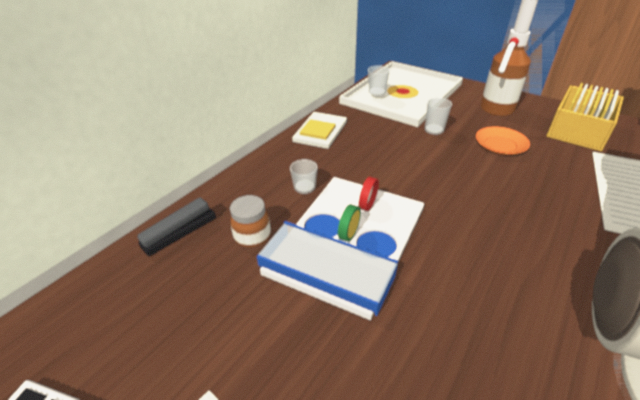

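The green lid is in the middle slot (top view, about px 337,247) and the red one is in the side slot (391,241). Green's open side faces rack +x, so it must tip toward pocket_plus (332,217), on the cup and jar side. Next I measure the rack pose.

```bash
cat > h.py <<'E'
import numpy as np, cv2
from scipy.spatial.transform import Rotation as R
from workcell import get_obs,camera,spotter
def bp(c,uv,z):
    K=c["intrinsics"];Rm=R.from_euler('xyz',c["orientation"],degrees=True).as_matrix()
    d=Rm@np.linalg.inv(K)@np.array([uv[0],uv[1],1.]);t=(z-c["xyz"][2])/d[2]
    return np.array(c["xyz"])+t*d
def pj(c,p):
    Rm=R.from_euler('xyz',c["orientation"],degrees=True).as_matrix()
    q=c["intrinsics"]@(Rm.T@(np.array(p)-c["xyz"]));return q[:2]/q[2]
E
python3 - <<'E'
from h import *
from scipy.optimize import least_squares
cs={n:camera(n) for n in ["top","side"]}
for n,c in cs.items():
    im=c["img"]; hsv=cv2.cvtColor(im,cv2.COLOR_RGB2HSV)
    m=cv2.inRange(hsv,(100,140,90),(125,255,255))
    nn,l,s,ce=cv2.connectedComponentsWithStats(m)
    print(n)
    for i in range(1,nn):
        if s[i,4]>100: print(s[i],ce[i],bp(c,ce[i],0.0085))
    for t in ["green_lid_center","red_lid_center"]:
        r=spotter.trace(c,t)
        if r:
            ys,xs=np.nonzero(r[0]["pixels"]); print(t,xs.min(),xs.max(),ys.min(),ys.max())
    w=cv2.inRange(hsv,(0,0,130),(180,60,255)); 
    cv2.imwrite(f"pics/b_{n}.png",cv2.resize(im[150:330,220:450] if n=="top" else im[160:330,240:440],None,fx=3.4,fy=3.3,interpolation=cv2.INTER_CUBIC)[:,:,::-1])
E
```

```text
top
[ 313  198   39   39 1185] [332.25400844 217.27004219] [0.63438176 0.03237366 0.0085    ]
[ 320  259   40   41 1280] [339.8328125 279.1203125] [0.52334547 0.0161121  0.0085    ]
green_lid_center 316 356 239 254
red_lid_center 370 411 233 248
side
[ 356    0  157   81 7060] [432.33031161  33.33441926] [ 0.92964873 -1.20989344  0.0085    ]
[304 215  35  24 557] [322.59605027 225.61220826] [0.63377123 0.02943942 0.0085    ]
[356 232  40  27 700] [376.52857143 243.88285714] [0.52108243 0.01270526 0.0085    ]
[ 258  256  137   59 1045] [323.81148325 284.65645933] [0.54852203 0.14703716 0.0085    ]
green_lid_center 338 360 205 240
red_lid_center 358 378 177 210
```

```bash
python3 - <<'E'
from h import *
yaw=np.radians(8.3);o=np.array([.5787,.0235]);
def W(x,y,z): return [o[0]+np.cos(yaw)*x-np.sin(yaw)*y,o[1]+np.sin(yaw)*x+np.cos(yaw)*y,z]
for n in ["top","side"]:
    c=camera(n)
    x0,y0,w,h=(230,160,215,175) if n=="top" else (240,165,200,160)
    s=3.4
    im=cv2.resize(c["img"][y0:y0+h,x0:x0+w],None,fx=s,fy=s,interpolation=cv2.INTER_CUBIC)[:,:,::-1].copy()
    def pl(P,col):
        q=np.array([(pj(c,W(*p))-[x0-.5,y0-.5])*s for p in P]).round().astype(int); cv2.polylines(im,[q],True,col,1)
    th=np.linspace(0,6.28,40)
    for sx in(-.056,.056): pl([(sx+.0385*np.cos(t),.0385*np.sin(t),.014) for t in th],(0,255,255))
    pl([(-.104,-.15,.014),(.104,-.15,.014),(.104,.15,.014),(-.104,.15,.014)],(0,255,0))
    for yy in (0,-.095):
        for xx in(-.009,.009): pl([(xx,yy+.035*np.cos(t),.042+.035*np.sin(t)) for t in th],(255,0,255))
    pl([(-.111,.055,.039),(.111,.055,.039),(.111,.15,.039),(-.111,.15,.039)],(255,255,0))
    cv2.imwrite(f"pics/c_{n}.png",im)
E
```

```text
(no output)
```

View pics/c_top.png

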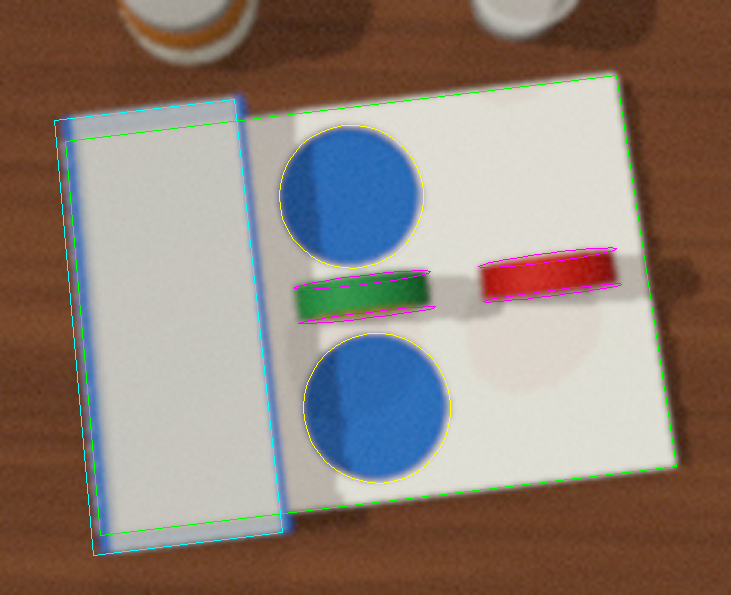

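View pics/c_side.png

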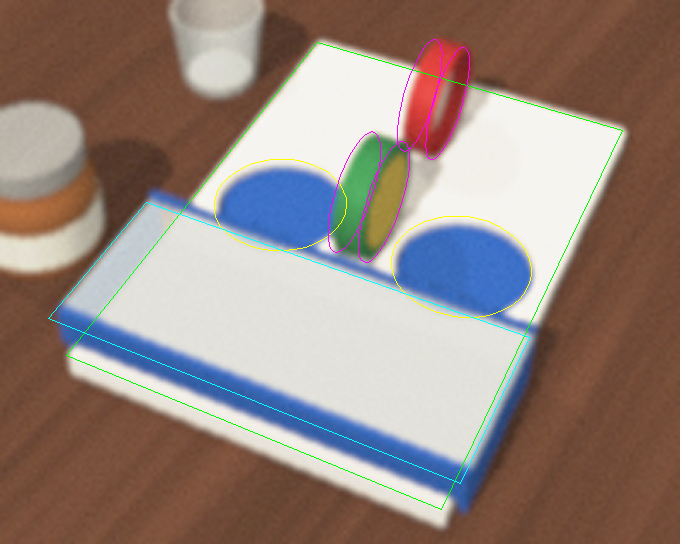

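Rack pose is origin ≈ (0.579, 0.0235), yaw ≈ 8.3°. The overlay matches the pockets, the -y corners and the lids, and puts the cover at ≈ 4 mm. The gripper goes, closed, to the -x side of the green lid.

play_rows(rows=[[1,[0,0,0],[0,0,5.4]],[1,[-3.2,-3.1,0],[0,0,0]],[1,[-3.2,-3.1,0],[0,0,0]],[1,[-3.2,-3.1,0],[0,0,0]],[1,[-3.2,-3.1,0],[0,0,0]],[1,[-3.2,-3.1,0],[0,0,0]],[1,[-3.2,-3.1,0],[0,0,0]],[1,[-3.2,-3.1,0],[0,0,0]],[1,[-3.2,-3.1,0],[0,0,0]],[1,[-3.2,-3.1,0],[0,0,0]],[1,[-3.2,-3.1,0],[0,0,0]],[1,[0,0,0],[0,0,0]]], newtons=40)

```text
time: 2.8
ee_pos: [0.4007, -0.1608, 0.2088]
tcp_rot: [-179.8, -0.0, -82.1]
wrist_force: [-0.1, -0.8, -0.3]
opening: 0.0002
```

```bash
cat >> h.py <<'E'
def todo(tx,ty,z,yawt=-81.7):
    # tool-frame shift (cm) to rack (tx,ty mm), TCP z (mm)
    s=get_obs();y=np.radians(8.3)
    p=np.array([.5787+np.cos(y)*tx/1e3-np.sin(y)*ty/1e3,.0235+np.sin(y)*tx/1e3+np.cos(y)*ty/1e3,z/1e3])
    Rm=R.from_euler('xyz',s["tcp_rot"],degrees=True).as_matrix()
    d=s["ee_pos"]-[.5787,.0235,0]
    print("t",s["time"],"rack pos mm",1e3*(np.cos(y)*d[0]+np.sin(y)*d[1]),1e3*(-np.sin(y)*d[0]+np.cos(y)*d[1]),1e3*d[2],"rot",s["tcp_rot"],"F",s["wrist_force"],"open",s["opening"])
    print("shift cm",100*Rm.T@(p-s["ee_pos"]))
E
python3 -c "
from h import *
todo(-50,0,150)"
```

```text
t 2.8 rack pos mm -202.71380707706498 -156.68312458097034 208.77194588270228 rot [-1.79805014e+02 -4.33327975e-02 -8.21432466e+01] F [-0.05426662 -0.84465124 -0.26330766] open 0.00017043490855571424
shift cm [-15.79042396 -15.12966514   5.9167765 ]
```

play_rows(rows=[[1,[-3.1,-3.0,0],[0,0,-0.4]],[1,[-3.1,-3.0,0],[0,0,0]],[1,[-3.1,-3.0,0],[0,0,0]],[1,[-3.1,-3.0,1],[0,0,0]],[1,[-3.1,-3.0,2.0],[0,0,0]],[1,[0,0,2.5],[0,0,0]],[1,[0,0,0],[0,0,0]]])

```text
time: 3.5
ee_pos: [0.5325, 0.0193, 0.1533]
tcp_rot: [-179.6, -0.2, -81.8]
wrist_force: [-1.1, -0.6, 0.9]
opening: 0.0
```

```bash
python3 -c "
from h import *
todo(-40,0,73)
for n in ['side','wrist']:
    c=camera(n); cv2.imwrite(f'pics/d_{n}.png',c['img'][:,:,::-1])
"
```

```text
t 3.5 rack pos mm -46.28768502805769 2.5567147508328105 153.29457623522768 rot [-179.64193063   -0.1918565   -81.77910945] F [-1.0597762  -0.56368831  0.85085192] open 4.534133255381722e-05
shift cm [ 0.22791484 -0.57892389  8.03404067]
```

View pics/d_side.png

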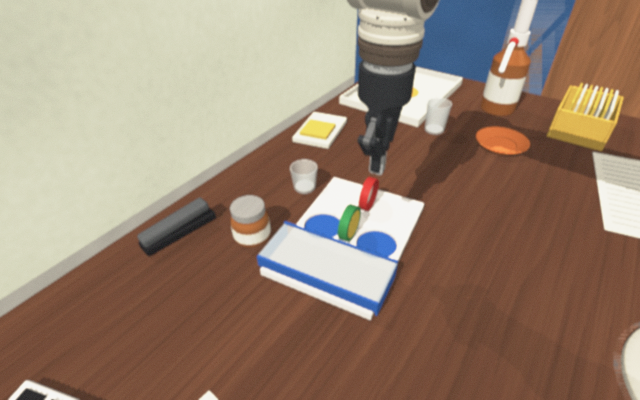

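View pics/d_wrist.png

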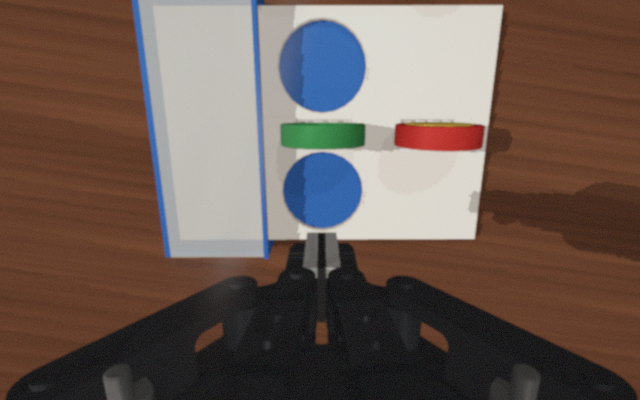

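The fingertip is centred on the green lid (wrist px col 322) and stands on its -x, crown side. Now I descend.

play_rows(rows=[[1,[0.2,0,4],[0,0,0]],[1,[0,0,3.5],[0,0,0]],[1,[0,0,0.3],[0,0,0]]])

```text
time: 3.9
ee_pos: [0.537, 0.0134, 0.0841]
tcp_rot: [-178.8, -0.3, -82.1]
wrist_force: [-0.5, 0.8, 0.5]
opening: -0.0001
```

```bash
python3 -c "
from h import *
todo(-22,0,73)
for n in ['side']:
    c=camera(n); cv2.imwrite(f'pics/e_{n}.png',cv2.resize(c['img'][60:320,220:480],None,fx=2.3,fy=2.3)[:,:,::-1])
"
```

```text
t 3.9 rack pos mm -42.757546411743505 -3.9385330867182153 84.11696767003255 rot [-178.82311657   -0.29716528  -82.092148  ] F [-0.5165639   0.76382525  0.52984916] open -7.157183410200059e-05
shift cm [-0.41381132 -2.04978369  1.15190906]
```

View pics/e_side.png

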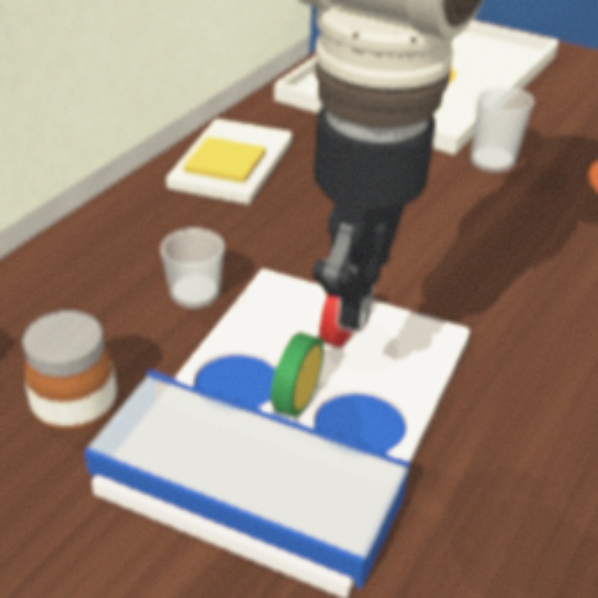

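play_rows(rows=[[1,[-0.4,0,1.4],[-1.2,0,-0.4]],[1,[0,-1.0,0.2],[0,0,0]],[1,[0,-0.9,0],[0,0,0]],[1,[0,-0.9,0],[0,0,0]],[1,[0,0,0],[0,0,0]]])

```text
time: 4.45
ee_pos: [0.5714, 0.0211, 0.0769]
tcp_rot: [-179.4, -0.4, -81.8]
wrist_force: [-0.3, 0.5, -1.0]
opening: 0.0004
```

```bash
python3 -c "
from h import *
todo(-22,0,73)
c=camera('side'); cv2.imwrite(f'pics/f_side.png',cv2.resize(c['img'][160:320,260:440],None,fx=3,fy=3)[:,:,::-1])
c=camera('wrist'); cv2.imwrite(f'pics/f_wrist.png',c['img'][:,:,::-1])
"
```

```text
t 4.45 rack pos mm -7.5724794164781475 -1.3340310922370247 76.91702127690212 rot [-179.44324647   -0.38210969  -81.76149491] F [-0.30208936  0.49942742 -0.99982234] open 0.0004251440671279857
shift cm [-0.13446388  1.44662384  0.37677498]
```

View pics/f_side.png

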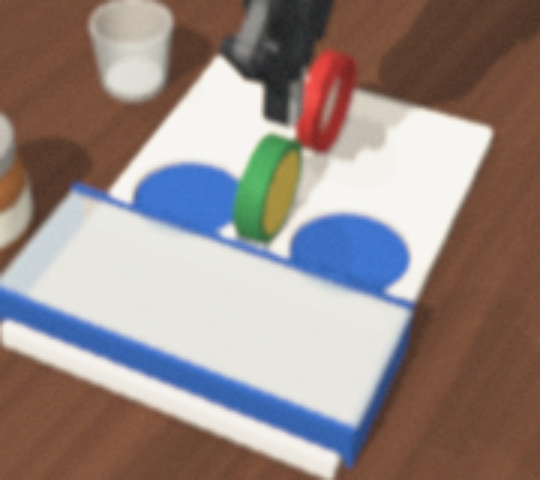

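View pics/f_wrist.png

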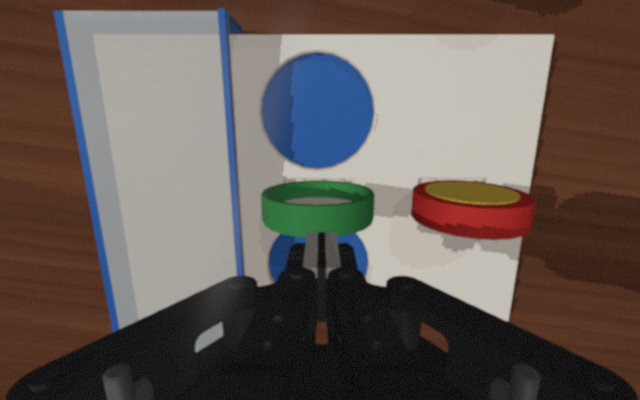

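```bash
python3 -c "
from h import *
c=camera('side'); s=get_obs(); Rm=R.from_euler('xyz',s['tcp_rot'],degrees=True).as_matrix()
for d in (0,.011): print((pj(c,s['ee_pos']+Rm@[0,0,d])-[260,160])*3)
y=np.radians(8.3)
def W(x,y_,z): return [.5787+np.cos(y)*x-np.sin(y)*y_,.0235+np.sin(y)*x+np.cos(y)*y_,z]
for x in (-.011,.009): print((pj(c,W(x,0,.077))-[260,160])*3)
c=camera('wrist')
for d in (0,.011): print(pj(c,s['ee_pos']+Rm@[0,0,d]))
print([pj(c,W(x,0,.077)) for x in (-.011,.009)],c['xyz'])
"
```

```text
[280.7873817 148.7700402]
[279.99570906 162.13813711]
[282.84267759 150.39816863]
[252.65077686 140.86799652]
[320.1401437  234.01206502]
[320.19929598 226.65604496]
[array([317.73490421, 237.65584179]), array([317.56850556, 201.35127665])] [0.63373224 0.03065964 0.24119823]
```

```bash
python3 -c "
from h import *
todo(0,0,73)
c=camera('side'); im=cv2.resize(c['img'][140:260,280:420],None,fx=5,fy=5,interpolation=cv2.INTER_CUBIC)[:,:,::-1].copy()
cv2.imwrite('pics/g_side.png',im)
c=camera('top'); im=cv2.resize(c['img'][150:330,220:450],None,fx=3.4,fy=3.3,interpolation=cv2.INTER_CUBIC)[:,:,::-1].copy()
cv2.imwrite('pics/g_top.png',im)
"
```

```text
t 4.65 rack pos mm -9.366635861526788 -1.3077176329600093 76.48451110343363 rot [-179.52120525   -0.37480934  -81.77086307] F [-0.03818228 -0.33544554 -0.23003796] open -0.0004658642841837526
shift cm [-0.13420673 -0.93356389  0.35539431]
```

View pics/g_side.png

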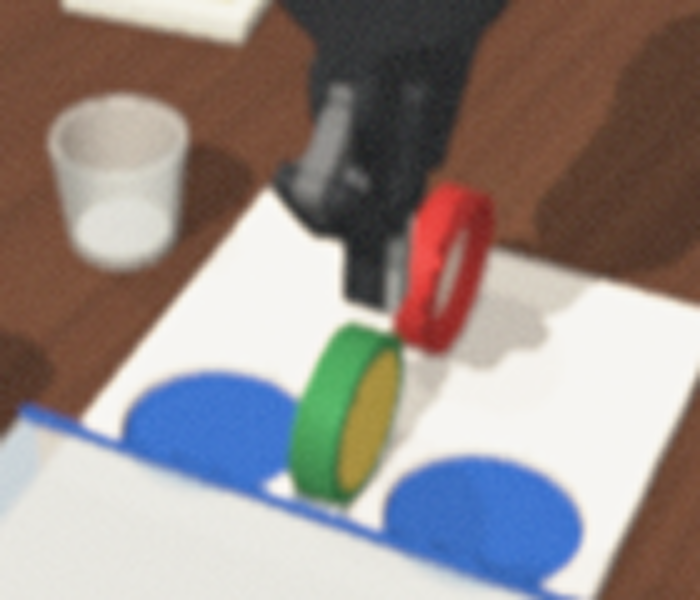

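View pics/g_top.png

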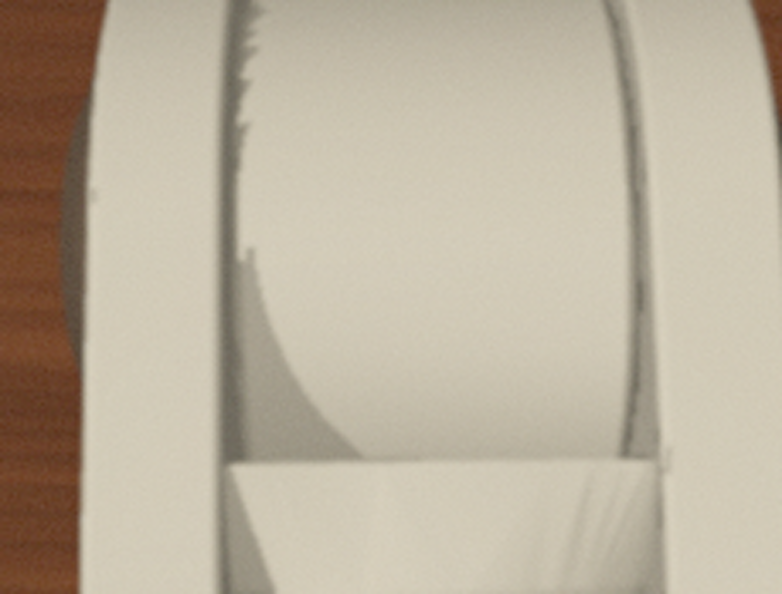

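```bash
python3 -c "
from h import *
c=camera('side'); s=get_obs(); w=camera('wrist')
cv2.imwrite('pics/h_w.png',cv2.resize(w['img'][150:330,220:430],None,fx=3.5,fy=3.3,interpolation=cv2.INTER_CUBIC)[:,:,::-1])
for z in (.066,.076,.082,.09,.1):
  for dx in(-.011,.011): print(z,dx,pj(c,[s['ee_pos'][0]+dx,s['ee_pos'][1],z]),pj(w,[s['ee_pos'][0]+dx,s['ee_pos'][1],z]))
"
```

```text
0.066 -0.011 [358.71891882 216.23106268] [317.36704728 245.14468577]
0.066 0.011 [348.48524463 211.69683872] [322.9295797  208.51196565]
0.076 -0.011 [358.98116768 212.13795518] [317.28232569 252.56139963]
0.076 0.011 [348.65081325 207.61803557] [323.15268918 214.11757595]
0.082 -0.011 [359.1408523  209.64564187] [317.22694374 257.40965683]
0.082 0.011 [348.75160868 205.13492803] [323.298925   217.79174088]
0.09 -0.011 [359.35655076 206.27908012] [317.14704822 264.40388629]
0.09 0.011 [348.88773673 201.7813968 ] [323.51043522 223.10592066]
0.1 -0.011 [359.6307521  201.99942163] [317.0359989  274.12538717]
0.1 0.011 [349.06074606 197.51929088] [323.80549701 230.51932786]
```

View pics/h_w.png

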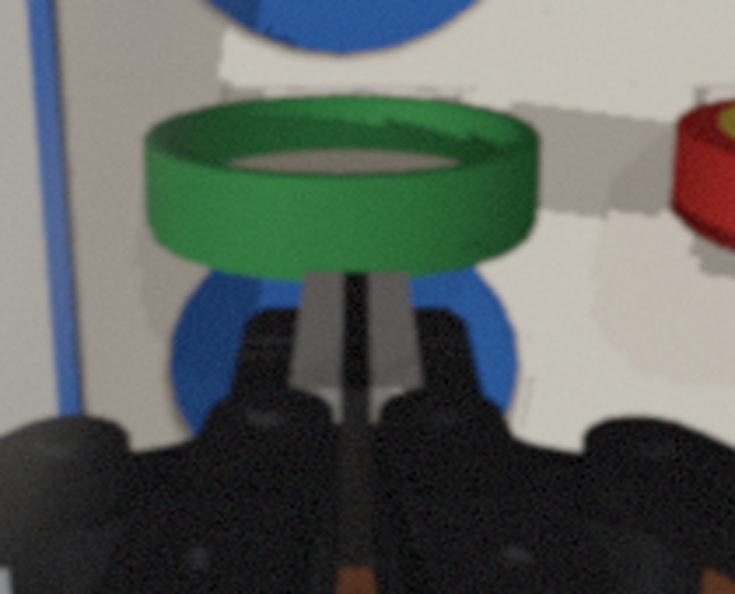

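The side and wrist views both put the shut fingertips near z ≈ 0.095, above the lid top, although TCP z is 0.0765. That explains the lack of contact. I back off and go lower, then look again.

play_rows(rows=[[1,[-0.1,1.8,-0.1],[-0.5,0,0]],[1,[0,1.7,0],[0,0,0]],[1,[0,0,0],[0,0,0]],[1,[0,0,1.2],[0,0,0]],[1,[0,0,1.2],[0,0,0]],[1,[0,0,0],[0,0,0]]])

```text
time: 5.45
ee_pos: [0.5345, 0.0166, 0.0513]
tcp_rot: [-179.9, -0.4, -81.8]
wrist_force: [-0.1, 0.4, -0.8]
opening: -0.0003
```

```bash
python3 -c "
from h import *
todo(-22,0,50)
c=camera('side'); im=cv2.resize(c['img'][140:260,280:420],None,fx=5,fy=5,interpolation=cv2.INTER_CUBIC)[:,:,::-1].copy()
s=get_obs()
for d in (0,.011):
  q=((pj(c,s['ee_pos']-[0,0,d])-[279.5,139.5])*5).astype(int); cv2.circle(im,tuple(map(int,q)),4,(255,0,255),-1)
cv2.imwrite('pics/i_side.png',im)
"
```

```text
t 5.45 rack pos mm -44.68908165566561 -0.48221733377173426 51.315659894739625 rot [-179.94314928   -0.38112026  -81.78439974] F [-0.09370218  0.39609726 -0.80994733] open -0.0003103756500867069
shift cm [-0.05243791 -2.26870335  0.13347123]
```

View pics/i_side.png

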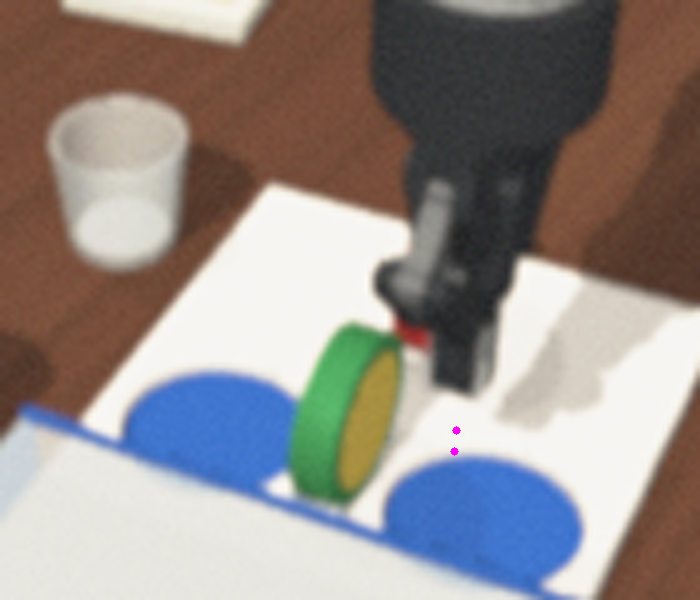

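Again the tip appears about 30 mm above its nominal place, at z ≈ 0.07. TCP z = 0.042 is safe under either reading, so I go there and push.

play_rows(rows=[[1,[0,0,0.8],[0,0,0]],[1,[0,-1.0,0],[0,0,0]],[1,[0,-0.7,0],[0,0,0]],[1,[0,0,0],[0,0,0]]])

```text
time: 5.9
ee_pos: [0.554, 0.0193, 0.0431]
tcp_rot: [-179.9, -0.4, -81.8]
wrist_force: [-0.5, -0.2, -0.4]
opening: 0.0
```

```bash
python3 -c "
from h import *
todo(0,0,42)
c=camera('side'); im=cv2.resize(c['img'][140:260,280:420],None,fx=5,fy=5,interpolation=cv2.INTER_CUBIC)[:,:,::-1].copy()
cv2.imwrite('pics/j_side.png',im)
c=camera('wrist');cv2.imwrite('pics/j_w.png',c['img'][:,:,::-1])
"
```

```text
t 5.9 rack pos mm -25.099337645014568 -0.6145269901715991 43.11917175201726 rot [-179.90319326   -0.3838825   -81.78147034] F [-0.53638003 -0.18019757 -0.38603788] open 1.6411347180891514e-05
shift cm [-0.06576996 -2.50965191  0.11571948]
```

View pics/j_side.png

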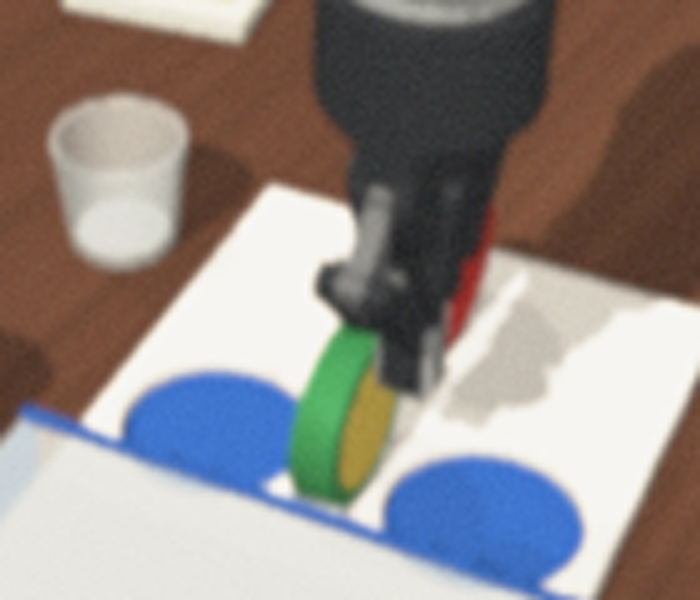

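View pics/j_w.png

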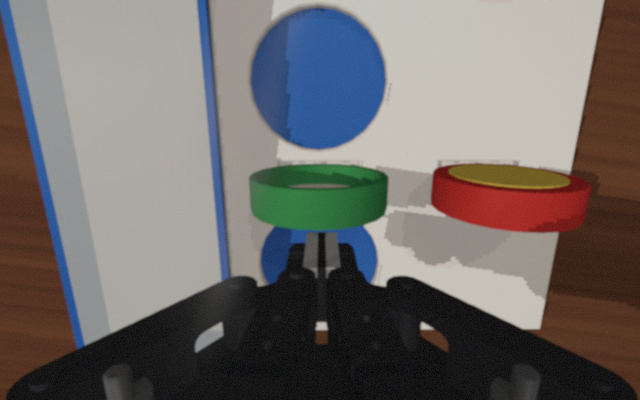

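play_rows(rows=[[1,[0,-0.7,0],[0,0,0]],[1,[0,-0.6,0],[0,0,0]],[1,[0,-0.6,0],[0,0,0]],[1,[0,-0.3,0],[0,0,0]]])

```text
time: 6.4
ee_pos: [0.5769, 0.0225, 0.044]
tcp_rot: [-179.9, -0.4, -81.8]
wrist_force: [-0.7, -1.0, -0.5]
opening: 0.0001
```

```bash
python3 -c "
from h import *
todo(0,0,42)
c=camera('side'); im=cv2.resize(c['img'][140:260,280:420],None,fx=5,fy=5,interpolation=cv2.INTER_CUBIC)[:,:,::-1].copy()
cv2.imwrite('pics/k_side.png',im)
"
```

```text
t 6.4 rack pos mm -1.887128295237969 -0.6879293299881645 43.98109734888576 rot [-179.8569531    -0.3917986   -81.78533243] F [-0.66335401 -0.9618038  -0.54478259] open 9.166889715565444e-05
shift cm [-0.070427   -0.18811616  0.19810304]
```

View pics/k_side.png

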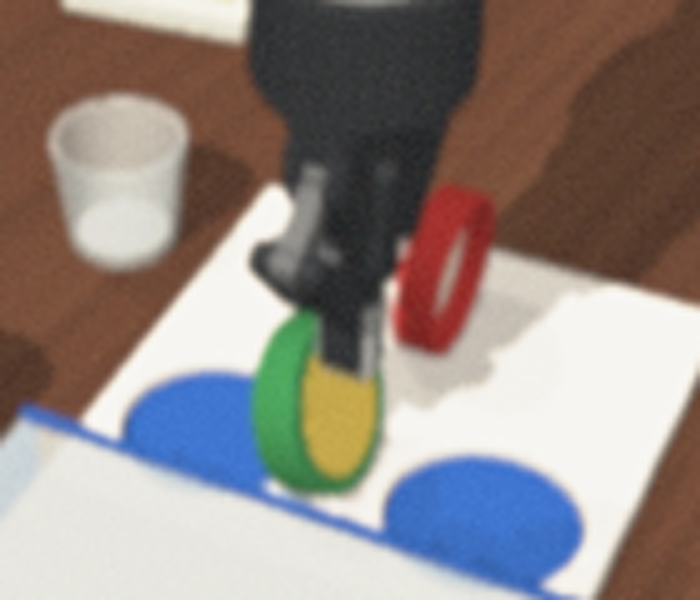

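The lid is tipping toward +x as wanted, so I continue.

play_rows(rows=[[1,[0,-0.5,0],[0,0,0]],[1,[0,-0.5,0],[0,0,0]],[1,[0,-0.5,0],[0,0,0]],[1,[0,-0.5,0],[0,0,0]],[1,[0,0,0],[0,0,0]],[1,[0,0,0],[0,0,0]]])

```text
time: 7.05
ee_pos: [0.5988, 0.0257, 0.0437]
tcp_rot: [-179.9, -0.4, -81.8]
wrist_force: [-0.5, -0.1, 0.3]
opening: 0.0005
```

```bash
python3 -c "
from h import *
todo(0,0,42)
c=camera('side'); im=cv2.resize(c['img'][140:260,280:420],None,fx=5,fy=5,interpolation=cv2.INTER_CUBIC)[:,:,::-1].copy()
cv2.imwrite('pics/l_side.png',im)
c=camera('wrist');cv2.imwrite('pics/l_w.png',c['img'][:,:,::-1])
"
```

```text
t 7.05 rack pos mm 20.189586215968 -0.6998783183052286 43.73039797241143 rot [-179.87639631   -0.38716702  -81.78295591] F [-0.51451757 -0.10718096  0.27921236] open 0.0004917965039005679
shift cm [-0.06823235  2.01942545  0.16822658]
```

View pics/l_side.png

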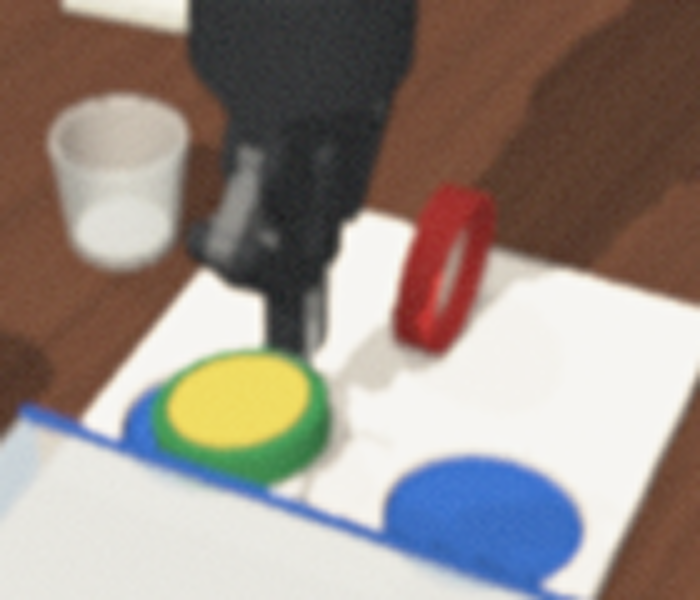

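View pics/l_w.png

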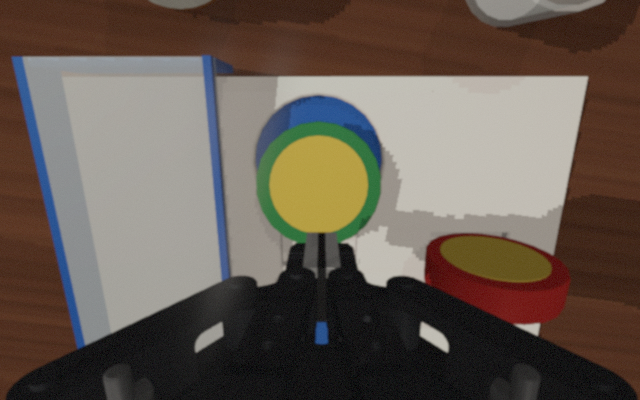

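The green lid now lies crown up, aslant on the ridge (wrist px 320,185, with pocket blue showing on its +x side). I back off, lower the fingertips beside its near edge and nudge outward.

play_rows(rows=[[1,[-0.05,1.8,-0.1],[0,0,0]],[1,[0,1.8,0],[0,0,0]],[1,[0,0,0],[0,0,0]],[1,[0,0,1.2],[0,0,0]],[1,[0,0,1.2],[0,0,0]],[1,[0,0,0],[0,0,0]]])

```text
time: 7.75
ee_pos: [0.563, 0.0209, 0.0186]
tcp_rot: [-179.8, -0.4, -81.8]
wrist_force: [-0.9, 0.3, 0.5]
opening: 0.0002
```

```bash
python3 -c "
from h import *
todo(-14,0,5)
c=camera('side'); im=cv2.resize(c['img'][140:260,280:420],None,fx=5,fy=5,interpolation=cv2.INTER_CUBIC)[:,:,::-1].copy()
s=get_obs()
for d in (-.02,):
  q=((pj(c,s['ee_pos']-[0,0,d])-[279.5,139.5])*5).astype(int); cv2.circle(im,tuple(map(int,q)),4,(255,0,255),-1)
cv2.imwrite('pics/m_side.png',im)
"
```

```text
t 7.75 rack pos mm -15.920097758014382 -0.3454587847058401 18.643800154680758 rot [-179.79841039   -0.39457178  -81.79060173] F [-0.88574239  0.33628481  0.48225162] open 0.0002017358217483663
shift cm [-0.04424447 -0.18715425  1.3647746 ]
```

View pics/m_side.png

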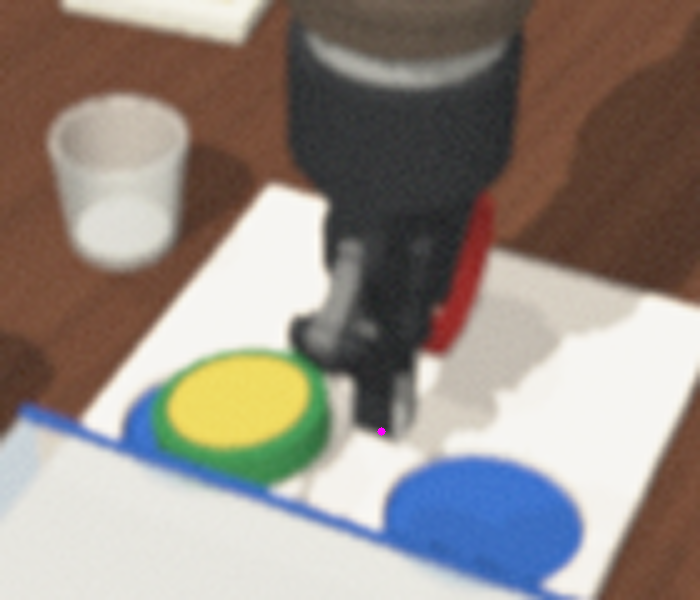

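TCP + 20 mm marks the tip correctly, so the tip is at z ≈ 39 mm. I lower another 15 mm.

play_rows(rows=[[1,[0,0.1,0.8],[0,0,0]],[1,[0,0,0.7],[0,0,0]],[1,[0,0,0],[0,0,0]]])

```text
time: 8.1
ee_pos: [0.5628, 0.0208, 0.0026]
tcp_rot: [-179.8, -0.4, -81.8]
wrist_force: [0.1, 0.6, -1.1]
opening: -0.0004
```

```bash
python3 -c "
from h import *
todo(10,0,4)
c=camera('side'); im=cv2.resize(c['img'][140:260,280:420],None,fx=5,fy=5,interpolation=cv2.INTER_CUBIC)[:,:,::-1].copy()
cv2.imwrite('pics/n_side.png',im)
"
```

```text
t 8.1 rack pos mm -16.16342943763734 -0.40391550610203997 2.6345470514868783 rot [-179.79657632   -0.39294374  -81.77848349] F [ 0.14405973  0.63605323 -1.09555362] open -0.00040568664788933636
shift cm [-0.04303789 -2.61675452 -0.12755394]
```

View pics/n_side.png

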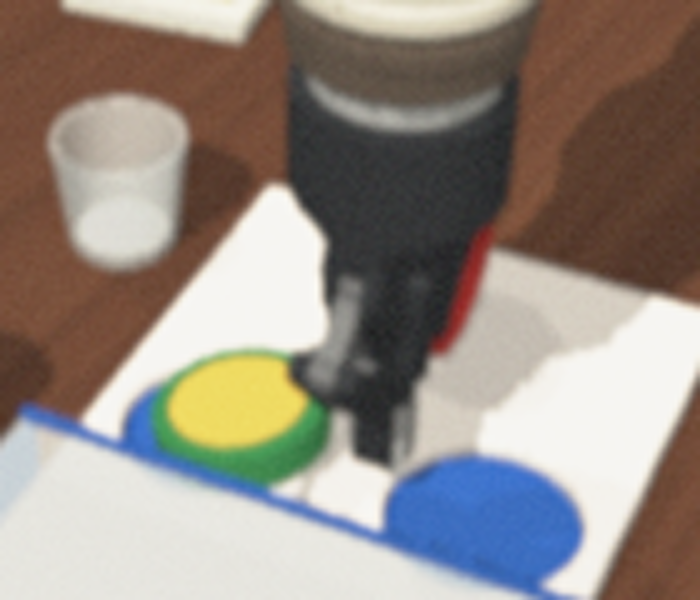

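play_rows(rows=[[1,[0,-0.6,0],[0,0,0]],[1,[0,-0.5,0],[0,0,0]],[1,[0,-0.4,0],[0,0,0]],[1,[0,-0.4,0],[0,0,0]],[1,[0,0,0],[0,0,0]]])

```text
time: 8.65
ee_pos: [0.5845, 0.0238, 0.0042]
tcp_rot: [-179.7, -0.4, -81.8]
wrist_force: [-0.2, 0.1, -1.3]
opening: 0.0001
```

```bash
python3 -c "
from h import *
todo(10,0,4)
c=camera('side'); im=cv2.resize(c['img'][140:260,280:420],None,fx=5,fy=5,interpolation=cv2.INTER_CUBIC)[:,:,::-1].copy()
cv2.imwrite('pics/o_side.png',im)
"
```

```text
t 8.65 rack pos mm 5.759936021447106 -0.5223963203427829 4.240641342316123 rot [-179.66446782   -0.406343    -81.77537561] F [-0.17415708  0.0657855  -1.31212074] open 0.00014270860730930242
shift cm [-0.05296672 -0.42379131  0.02617131]
```

View pics/o_side.png

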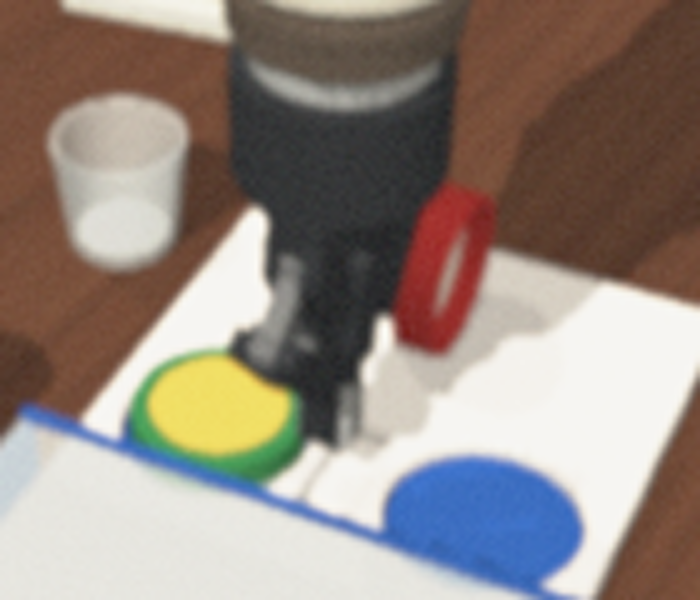

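play_rows(rows=[[1,[0,-0.3,0],[0,0,0]],[1,[0,-0.2,0],[0,0,0]],[1,[0,0,0],[0,0,0]]])

```text
time: 9.0
ee_pos: [0.5895, 0.0245, 0.0043]
tcp_rot: [-179.7, -0.4, -81.8]
wrist_force: [0.5, -0.1, 0.7]
opening: 0.0002
```

```bash
python3 -c "
from h import *
todo(10,0,4)
c=camera('side'); im=cv2.resize(c['img'][140:260,280:420],None,fx=5,fy=5,interpolation=cv2.INTER_CUBIC)[:,:,::-1].copy()
y=np.radians(8.3)
P=[[.5787+np.cos(y)*a-np.sin(y)*b,.0235+np.sin(y)*a+np.cos(y)*b,.025] for a,b in [(.056+.035*np.cos(t),.035*np.sin(t)) for t in np.linspace(0,6.28,40)]]
q=np.array([(pj(c,p)-[279.5,139.5])*5 for p in P]).astype(int); cv2.polylines(im,[q],True,(255,0,255),1)
cv2.imwrite('pics/p_side.png',im)
"
```

```text
t 9.0 rack pos mm 10.790097770514281 -0.5631561760158137 4.2957108501077 rot [-179.67741748   -0.40888552  -81.77977939] F [ 0.47506194 -0.11277452  0.69882192] open 0.00016734439792543692
shift cm [-0.05641515  0.07925109  0.02872349]
```

View pics/p_side.png

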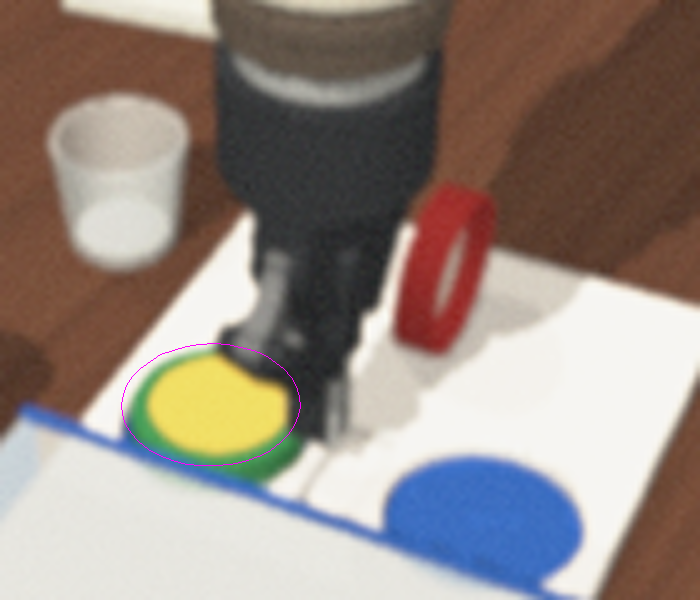

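The lid looks dropped into place, with its rim on the predicted circle. I raise the arm and check from above.

play_rows(rows=[[1,[0,1.5,0],[0,0,0]],[1,[0,1.5,-2],[0,0,0]],[1,[0,0,-5],[0,0,0]],[1,[0,0,-5],[0,0,0]],[1,[0,0,-4],[0,0,0]],[1,[0,0,0],[0,0,0]]])

```text
time: 9.65
ee_pos: [0.5545, 0.0209, 0.1675]
tcp_rot: [180.0, -0.4, -81.8]
wrist_force: [-0.1, -0.3, -0.5]
opening: 0.0006
```

```bash
python3 -c "
from h import *
todo(0,150,150)
y=np.radians(8.3)
P=[[.5787+np.cos(y)*a-np.sin(y)*b,.0235+np.sin(y)*a+np.cos(y)*b,.025] for a,b in [(.056+.035*np.cos(t),.035*np.sin(t)) for t in np.linspace(0,6.28,40)]]
for n,(x0,y0,w,h) in dict(side=(280,140,140,120),wrist=(220,20,220,180)).items():
  c=camera(n); s=750/w if n=='side' else 3.3; s=min(s,4.5); im=cv2.resize(c['img'][y0:y0+h,x0:x0+w],None,fx=s,fy=s,interpolation=cv2.INTER_CUBIC)[:,:,::-1].copy()
  q=np.array([(pj(c,p)-[x0-.5,y0-.5])*s for p in P]).astype(int); cv2.polylines(im,[q],True,(255,0,255),1)
  cv2.imwrite(f'pics/q_{n}.png',im)
  m=cv2.inRange(cv2.cvtColor(c['img'],cv2.COLOR_RGB2HSV),(20,110,100),(35,255,255)); nn,l,st,ce=cv2.connectedComponentsWithStats(m)
  for i in range(1,nn):
    if st[i,4]>200:
      p=bp(c,ce[i],.025); d=p-[.5787,.0235,0]; print(n,st[i,4],1e3*(np.cos(y)*d[0]+np.sin(y)*d[1]),1e3*(-np.sin(y)*d[0]+np.cos(y)*d[1]))
"
```

```text
t 9.65 rack pos mm -24.32568436602615 0.9099046209455697 167.46006792799528 rot [179.98873359  -0.37095302 -81.78211208] F [-0.10969884 -0.31083749 -0.53677424] open 0.0005527977064228182
shift cm [-14.92347204  -2.41152374   1.64894807]
side 2817 -401.83118082749894 -671.541540000181
side 432 226.51843598087706 -309.5176383025723
side 445 52.453491170268265 -0.3799254232571209
wrist 3213 52.781601782113476 0.2128501856178272
wrist 391 3.7314133077399614 -101.13923714462764
```

View pics/q_side.png

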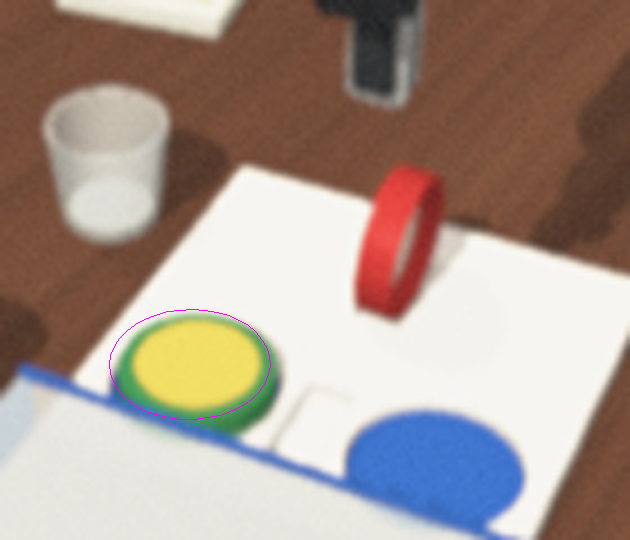

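View pics/q_wrist.png

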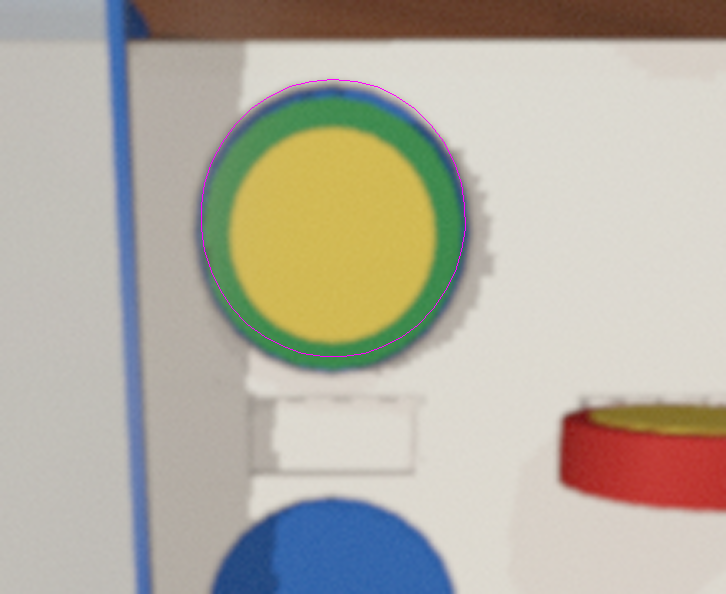

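The lid centre measures 52.6 mm in rack x. That is right at the pocket's near wall, so it may still be hanging on the edge. I nudge it a further 3 mm.

play_rows(rows=[[1,[0,0,4.5],[0,0,0]],[1,[0.1,-0.7,4.5],[0,0,0]],[1,[0,0,4.5],[0,0,0]],[1,[0,0,2],[0,0,0]],[1,[0,0,0],[0,0,0]]])

```text
time: 10.25
ee_pos: [0.5555, 0.0196, -0.0044]
tcp_rot: [179.3, -0.3, -81.8]
wrist_force: [-1.2, -0.1, -0.4]
opening: -0.0001
```

```bash
python3 -c "
from h import *
todo(13.5,0,3)"
```

```text
t 10.25 rack pos mm -23.556448766611453 -0.542404671186518 -4.431679519830291 rot [179.25570722  -0.29538682 -81.77797378] F [-1.2205803  -0.05630359 -0.36321307] open -9.719600568520487e-05
shift cm [-0.05545127 -3.69559739 -0.79153628]
```

play_rows(rows=[[1,[0,0,-0.7],[0.7,0,0]],[1,[0,-1.0,0],[0,0,0]],[1,[0,-1.0,0],[0,0,0]],[1,[0,-0.6,0],[0,0,0]],[1,[0,-0.4,0],[0,0,0]],[1,[0,0,0],[0,0,0]]])

```text
time: 10.85
ee_pos: [0.5899, 0.0245, 0.0071]
tcp_rot: [-179.7, -0.3, -81.8]
wrist_force: [-0.8, -1.0, 0.3]
opening: -0.0001
```

```bash
python3 -c "
from h import *
todo(13.5,0,3)"
```

```text
t 10.85 rack pos mm 11.227659231874734 -0.6744143535298008 7.073899704980735 rot [-179.71275703   -0.31648008  -81.77942615] F [-0.84365316 -0.97634648  0.30123717] open -0.00014724472857895372
shift cm [-0.0700056  -0.22509705  0.40814311]
```

play_rows(rows=[[1,[0,0.7,0],[0,0,0]],[1,[0,0,0.5],[0,0,0]],[1,[0,0,0],[0,0,0]],[1,[0,-0.5,0],[0,0,0]],[1,[0,-0.4,0],[0,0,0]],[1,[0,0,0],[0,0,0]]])

```text
time: 11.45
ee_pos: [0.5913, 0.0246, 0.0017]
tcp_rot: [-179.8, -0.3, -81.8]
wrist_force: [-0.4, 0.4, -0.0]
opening: -0.0
```

```bash
python3 -c "
from h import *
todo(13.5,0,3)"
```

```text
t 11.45 rack pos mm 12.649381174953904 -0.7046477610186226 1.6899387105229895 rot [-179.75062972   -0.31776258  -81.7810745 ] F [-0.41751411  0.36309598 -0.01566919] open -4.352161887799601e-05
shift cm [-0.06985743 -0.08553316 -0.13102455]
```

play_rows(rows=[[1,[0,-0.2,0],[0,0,0]],[1,[0,0,0],[0,0,0]],[1,[0,1.5,0],[0,0,0]],[1,[0,1.5,-2],[0,0,0]],[1,[0,0,-5],[0,0,0]],[1,[0,0,-5],[0,0,0]],[1,[0,0,-4],[0,0,0]],[1,[0,0,0],[0,0,0]]])

```text
time: 12.25
ee_pos: [0.5595, 0.0212, 0.1648]
tcp_rot: [179.8, -0.3, -81.8]
wrist_force: [0.9, -0.2, -0.4]
opening: -0.0003
```

```bash
python3 -c "
from h import *
todo(0,190,170)
y=np.radians(8.3)
P=[[.5787+np.cos(y)*a-np.sin(y)*b,.0235+np.sin(y)*a+np.cos(y)*b,.025] for a,b in [(.056+.035*np.cos(t),.035*np.sin(t)) for t in np.linspace(0,6.28,40)]]
for n,(x0,y0,w,h) in dict(side=(280,140,140,120),wrist=(220,20,220,180)).items():
  c=camera(n); s=750/w if n=='side' else 3.3; s=min(s,4.5); im=cv2.resize(c['img'][y0:y0+h,x0:x0+w],None,fx=s,fy=s,interpolation=cv2.INTER_CUBIC)[:,:,::-1].copy()
  q=np.array([(pj(c,p)-[x0-.5,y0-.5])*s for p in P]).astype(int); cv2.polylines(im,[q],True,(255,0,255),1)
  cv2.imwrite(f'pics/r_{n}.png',im)
  m=cv2.inRange(cv2.cvtColor(c['img'],cv2.COLOR_RGB2HSV),(20,110,100),(35,255,255)); nn,l,st,ce=cv2.connectedComponentsWithStats(m)
  for i in range(1,nn):
    if st[i,4]>200:
      p=bp(c,ce[i],.025); d=p-[.5787,.0235,0]; print(n,st[i,4],1e3*(np.cos(y)*d[0]+np.sin(y)*d[1]),1e3*(-np.sin(y)*d[0]+np.cos(y)*d[1]))
"
```

```text
t 12.25 rack pos mm -19.303504525674413 0.4771099234669525 164.81861919757588 rot [179.76174274  -0.28480477 -81.7820975 ] F [ 0.92440046 -0.24526213 -0.4104769 ] open -0.00025420376301307914
shift cm [-18.95222578  -1.90062944  -0.62026149]
side 2809 -402.12658060845166 -672.128613068227
side 431 226.43395778499897 -309.557661681797
side 440 57.90336000551463 -0.5743673210197092
wrist 3279 58.03625306303555 0.23273224145378518
wrist 474 3.3095867973133486 -101.25041631478322
```

View pics/r_side.png

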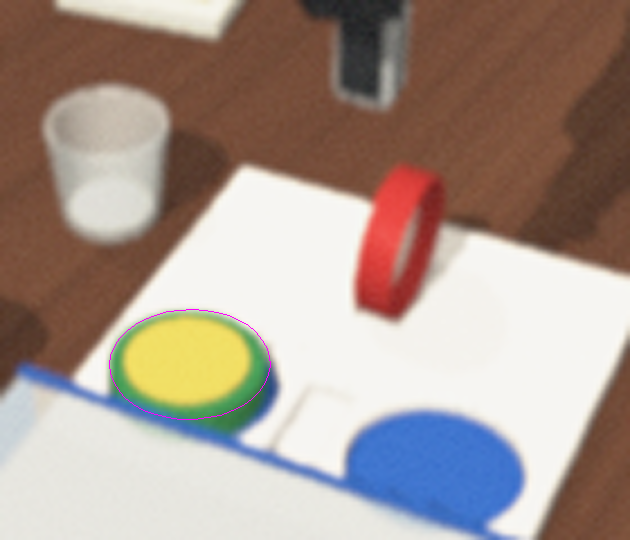

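View pics/r_wrist.png

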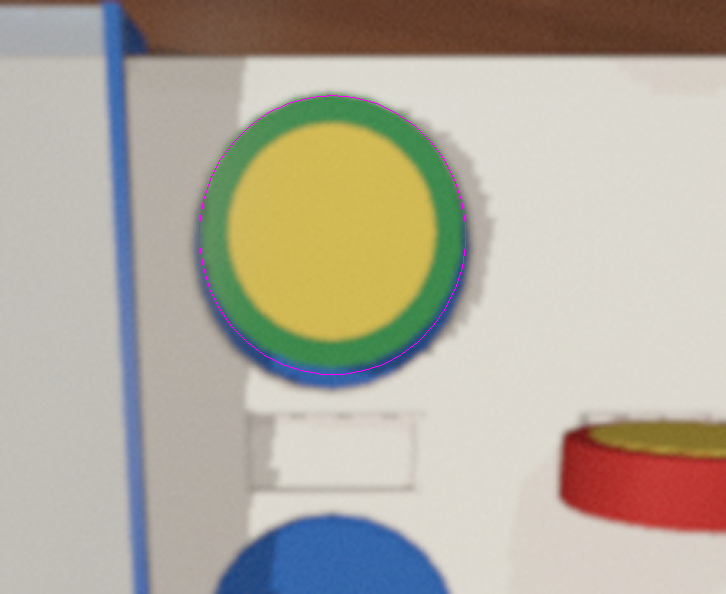

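The lid is home in pocket_plus. Its centre is ≈ 58 mm in both views, inside the crown-height circle, with pocket blue showing on the near side. The red lid still stands. Next is the cover, so I move behind its back wall.

play_rows(rows=[[1,[-4,-0.5,0],[0,0,0]],[1,[-4,-0.5,0],[0,0,0]],[1,[-4,-0.5,0],[0,0,0]],[1,[-4,-0.3,0],[0,0,0]],[1,[-2.5,0,0],[0,0,0]],[1,[0,0,0],[0,0,0]]])

```text
time: 12.95
ee_pos: [0.5538, 0.1517, 0.1508]
tcp_rot: [178.6, 2.5, -76.0]
wrist_force: [-0.0, -0.4, 0.2]
opening: -0.0001
```

```bash
python3 -c "
from h import *
todo(0,190,8)"
```

```text
t 12.95 rack pos mm -6.121002175422215 130.42560289306212 150.76046202532635 rot [178.62771566   2.49159264 -76.02053609] F [-0.03313407 -0.39535053  0.23517774] open -7.264520328754933e-05
shift cm [-5.24145318 -1.54599516 14.48476155]
```

The last joint is at its limit, so yaw drifted. I turn the tool a quarter, with jaws along rack x.

play_rows(rows=[[1,[0,0,0],[0,0,-8.4]],[1,[0,0,0],[0,0,-8.4]],[1,[0,0,0],[0,0,-8.4]],[1,[0,0,0],[0,0,-8.4]],[1,[0,0,0],[0,0,-8.4]],[1,[0,0,0],[0,0,-8.4]],[1,[0,0,0],[0,0,-8.4]],[1,[0,0,0],[0,0,-8.4]],[1,[0,0,0],[0,0,-8.4]],[1,[0,0,0],[0,0,-8.4]],[1,[0,0,0],[0,0,0]]])

```text
time: 14.05
ee_pos: [0.5513, 0.1409, 0.1427]
tcp_rot: [-178.0, 2.2, 10.0]
wrist_force: [-0.4, -0.7, -0.3]
opening: 0.0
```

```bash
cat >> h.py <<'E'
def turn(yaw=8.3):
    s=get_obs();A=R.from_euler('xyz',s["tcp_rot"],degrees=True);B=R.from_euler('xyz',[180,0,yaw],degrees=True)
    print("turn deg",np.degrees((A.inv()*B).as_rotvec()),"q",s["q"])
E
python3 -c "
from h import *
todo(0,190,150);turn()"
```

```text
t 14.05 rack pos mm -10.127198815923972 120.07149766491875 142.73320791394053 rot [-177.99864139    2.17028668    9.9813198 ] F [-0.441017   -0.74555664 -0.25598123] open 3.060059810836781e-05
shift cm [ 1.18906425 -6.9828503  -0.52872162]
turn deg [-1.96913268  2.19926769  1.6430435 ] q [13.18894309  8.95098663  6.97055431 90.07449892  2.11963415 93.20751697]
```

play_rows(rows=[[1,[0,0,0],[-2.0,2.2,1.6]],[1,[0.4,-3.5,0],[0,0,0]],[1,[0.4,-3.3,0],[0,0,0]],[1,[0,0,0],[0,0,0]]])

```text
time: 14.45
ee_pos: [0.55, 0.2071, 0.1408]
tcp_rot: [179.8, 0.0, 6.8]
wrist_force: [-0.1, -0.2, 0.1]
opening: 0.0002
```

```bash
python3 -c "
from h import *
todo(0,190,8);turn()"
```

```text
t 14.45 rack pos mm -1.8500091770273195 185.86246713028743 140.80944685619372 rot [1.79784249e+02 1.45535321e-02 6.76928388e+00] F [-0.0753149  -0.23136898  0.05011914] open 0.00017378246920845772
shift cm [ 0.17725581 -0.46855466 13.27922986]
turn deg [ 0.21554424  0.01743466 -1.5306869 ] q [ 20.74411758   9.38490556   7.3031095   87.98442999  -0.205851
 103.97492527]
```

play_rows(rows=[[1,[0.1,-0.4,4],[0,0,-1.5]],[1,[0,0,4],[0,0,0]],[1,[0,0,3],[0,0,0]],[1,[0,0,0],[0,0,0]]])

```text
time: 14.85
ee_pos: [0.5511, 0.2088, 0.0276]
tcp_rot: [179.7, -0.1, 7.3]
wrist_force: [-0.9, -1.5, -0.4]
opening: 0.0004
```

```bash
python3 -c "
from h import *
todo(0,165,5);turn()
c=camera('side');s=get_obs(); im=c['img'][:,:,::-1].copy()
q=pj(c,s['ee_pos']+[0,0,.02]);cv2.circle(im,(int(q[0]),int(q[1])),2,(255,0,255),-1)
cv2.imwrite('pics/s.png',cv2.resize(im[140:360,200:440],None,fx=3,fy=2.7))
"
```

```text
t 14.85 rack pos mm -0.5337911665275995 187.34246014130687 27.592001518783533 rot [ 1.79701075e+02 -8.25515542e-02  7.30948829e+00] F [-0.90121331 -1.48893    -0.39926419] open 0.00041159774160703586
shift cm [0.08873903 2.22117162 2.27094956]
turn deg [ 0.29963111 -0.07996545 -0.99072464] q [ 20.91120262  10.67921473  -3.75236915  75.55847902  -0.30995505
 103.60190279]
```

View pics/s.png

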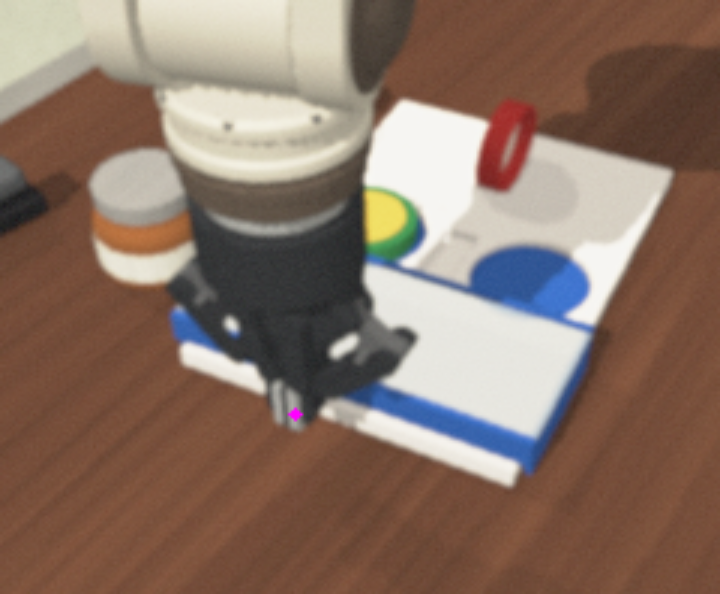

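Tip ≈ TCP + 20 mm is confirmed, behind the blue wall and clear of the jar. I lower 2 cm and push along tool +y.

play_rows(rows=[[1,[0.1,0,1.2],[0.2,0,-1.0]],[1,[0,0,0.8],[0,0,0]],[1,[0,0,0],[0,0,0]],[1,[0,1.5,0],[0,0,0]],[1,[0,1.5,0],[0,0,0]],[1,[0,1.2,0],[0,0,0]],[1,[0,1.2,0],[0,0,0]],[1,[0,0,0],[0,0,0]]])

```text
time: 15.7
ee_pos: [0.5656, 0.1512, 0.0162]
tcp_rot: [-179.9, -0.8, 8.1]
wrist_force: [-0.4, -0.2, -0.4]
opening: -0.0
```

```bash
python3 -c "
from h import *
todo(0,60,5);turn()
c=camera('side');im=c['img'][:,:,::-1].copy()
cv2.imwrite('pics/t.png',cv2.resize(im[140:360,200:440],None,fx=3,fy=2.7))
"
```

```text
t 15.7 rack pos mm 5.487010528061941 128.2436012596334 16.228000032311353 rot [-179.9376365    -0.78399185    8.08689423] F [-0.4299001  -0.20753009 -0.36754552] open -1.5846152926203266e-05
shift cm [-0.53862888  6.82756391  1.10810368]
turn deg [-0.06090446 -0.78410684 -0.21267576] q [ 1.49824482e+01  9.64430310e+00 -6.21808106e+00  7.33518075e+01
 -3.22105271e-02  9.68949064e+01]
```

View pics/t.png

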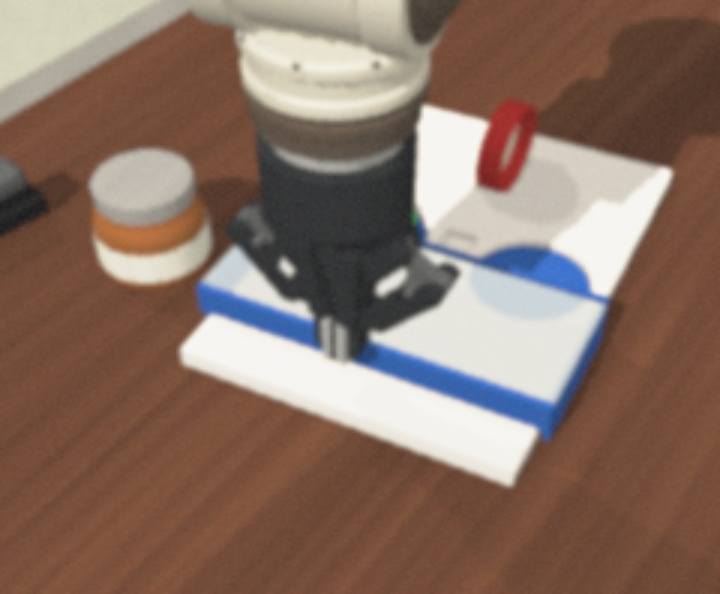

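The push works, but z drifted up to 16 mm. I correct down 9 mm and continue.

play_rows(rows=[[1,[-0.4,-0.2,0.9],[0,-0.8,0]],[1,[0,0,0],[0,0,0]],[1,[0,1.0,0.1],[0,0,0]],[1,[0,1.0,0.1],[0,0,0]],[1,[0,1.0,0.1],[0,0,0]],[1,[0,1.0,0.1],[0,0,0]],[1,[0,0.5,0],[0,0,0]],[1,[0,0,0],[0,0,0]]])

```text
time: 16.55
ee_pos: [0.568, 0.1058, 0.0019]
tcp_rot: [-179.9, 0.1, 8.2]
wrist_force: [-0.3, 1.4, -0.4]
opening: -0.0003
```

```bash
python3 -c "
from h import *
todo(0,60,5);turn()"
```

```text
t 16.55 rack pos mm 1.305559790519677 82.97129376790488 1.8618188381870417 rot [-1.79879711e+02  6.99256761e-02  8.15401581e+00] F [-0.34827671  1.41817284 -0.39467987] open -0.0003463839502393394
shift cm [-0.1250856   2.29679098 -0.31848837]
turn deg [-0.12037831  0.06977237 -0.14605752] q [10.48497013  9.94031898 -7.49801187 72.6266446   0.12303377 92.33095796]
```

play_rows(rows=[[1,[-0.1,0.8,-0.3],[0,0,0]],[1,[0,0.6,0],[0,0,0]],[1,[0,0.5,0],[0,0,0]],[1,[0,0,0],[0,0,0]]])

```text
time: 16.95
ee_pos: [0.5696, 0.085, 0.0049]
tcp_rot: [-179.9, 0.1, 8.1]
wrist_force: [-0.8, -0.9, 0.2]
opening: 0.0001
```

```bash
python3 -c "
from h import *
todo(0,60,5)
c=camera('side');im=c['img'][:,:,::-1].copy()
cv2.imwrite('pics/u.png',cv2.resize(im[140:360,200:440],None,fx=3,fy=2.7))
"
```

```text
t 16.95 rack pos mm -0.12314022977232171 62.203294819625405 4.9469360894266945 rot [-1.79889642e+02  1.03462206e-01  8.14732201e+00] F [-0.76712624 -0.86704705  0.22322672] open 6.21217509958829e-05
shift cm [ 0.01289149  0.22028521 -0.00575398]
```

View pics/u.png

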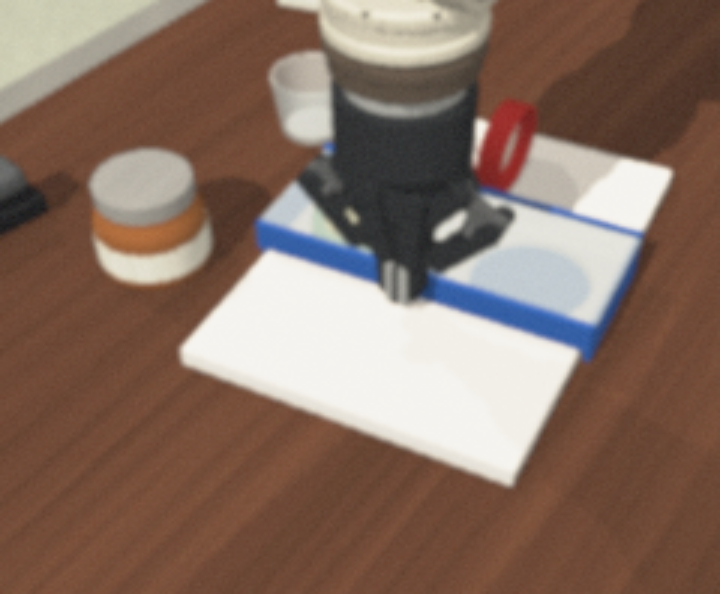

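play_rows(rows=[[1,[0,0.3,0],[0,0,0]],[1,[0,0.3,0],[0,0,0]],[1,[0,0.2,0],[0,0,0]]])

```text
time: 17.3
ee_pos: [0.5696, 0.085, 0.0052]
tcp_rot: [-179.0, 0.1, 8.5]
wrist_force: [-1.9, 8.6, 0.3]
opening: 0.0
```

```bash
python3 -c "
from h import *
todo(0,55,5)"
```

```text
t 17.3 rack pos mm -0.13983834077632706 62.21306092001451 5.152354895722349 rot [-1.78996927e+02  9.87089599e-02  8.47503847e+00] F [-1.9273695   8.5988134   0.30322322] open 3.250396339528421e-05
shift cm [0.01180641 0.72150126 0.00258495]
```

It has stopped at 8.6 N with the TCP at y = 62 mm, i.e. 50 + about 11 of finger, which matches the stop. One firmer push confirms it, then I retreat.

play_rows(rows=[[1,[0,0.7,0],[0,0,0]],[1,[0,0.8,0],[0,0,0]]])

```text
time: 17.5
ee_pos: [0.5694, 0.0853, 0.0055]
tcp_rot: [-177.3, 0.1, 9.1]
wrist_force: [-8.9, 48.5, 3.4]
opening: 0.0001
```

play_rows(rows=[[1,[0,-1.0,0],[0,0,0]],[1,[0,-3,0],[0,0,0]],[1,[0,-3,0],[0,0,0]],[1,[0,-2,-3],[0,0,0]],[1,[0,0,-4.5],[0,0,0]],[1,[0,-4,-2],[0,0,0]],[1,[0,-4,0],[0,0,0]],[1,[0,-4,0],[0,0,0]],[1,[0,0,0],[0,0,0]]])

```text
time: 18.4
ee_pos: [0.5344, 0.2975, 0.1149]
tcp_rot: [-177.1, 0.1, 9.2]
wrist_force: [0.1, 0.3, -0.1]
opening: -0.0005
```

```bash
python3 - <<'E'
from h import *
todo(0,55,5)
yaw=np.radians(8.3);o=np.array([.5787,.0235])
def W(x,y,z): return [o[0]+np.cos(yaw)*x-np.sin(yaw)*y,o[1]+np.sin(yaw)*x+np.cos(yaw)*y,z]
for n in ["top","side"]:
    c=camera(n)
    x0,y0,w,h=(230,130,215,175) if n=="top" else (220,130,220,180)
    s=3.3
    im=cv2.resize(c["img"][y0:y0+h,x0:x0+w],None,fx=s,fy=s,interpolation=cv2.INTER_CUBIC)[:,:,::-1].copy()
    def pl(P,col):
        q=np.array([(pj(c,W(*p))-[x0-.5,y0-.5])*s for p in P]).round().astype(int); cv2.polylines(im,[q],True,col,1)
    pl([(-.111,-.045,.039),(.111,-.045,.039),(.111,.05,.039),(-.111,.05,.039)],(255,255,0))
    pl([(.056+.035*np.cos(t),.035*np.sin(t),.025) for t in np.linspace(0,6.28,40)],(255,0,255))
    cv2.imwrite(f"pics/v_{n}.png",im)
    for t in ("jar","dose_cup","red_lid_center"): print(n,t,[x["point"] for x in spotter.spot_in(c,t)[:1]])
E
```

```text
t 18.4 rack pos mm -4.264760246455293 277.49098449627434 114.94738947491294 rot [-1.77122821e+02  7.53094558e-02  9.20332469e+00] F [ 0.13445667  0.26824258 -0.134225  ] open -0.00046723694238499816
shift cm [ 0.09010988 22.7768824   9.86377495]
top jar [[0.7283, 0.119, 0.0775]]
top dose_cup [[0.7524, -0.0602, 0.0259]]
top red_lid_center [[0.5908, -0.0653, 0.0738]]
side jar [[0.5441, 0.0599, 0.0155]]
side dose_cup [[0.7392, -0.0495, 0.0364]]
side red_lid_center [[0.5864, -0.065, 0.0471]]
```

View pics/v_top.png

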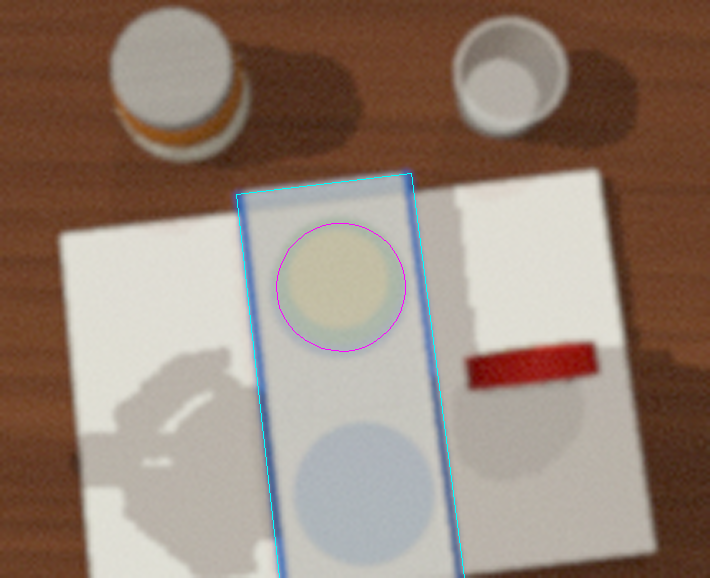

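View pics/v_side.png

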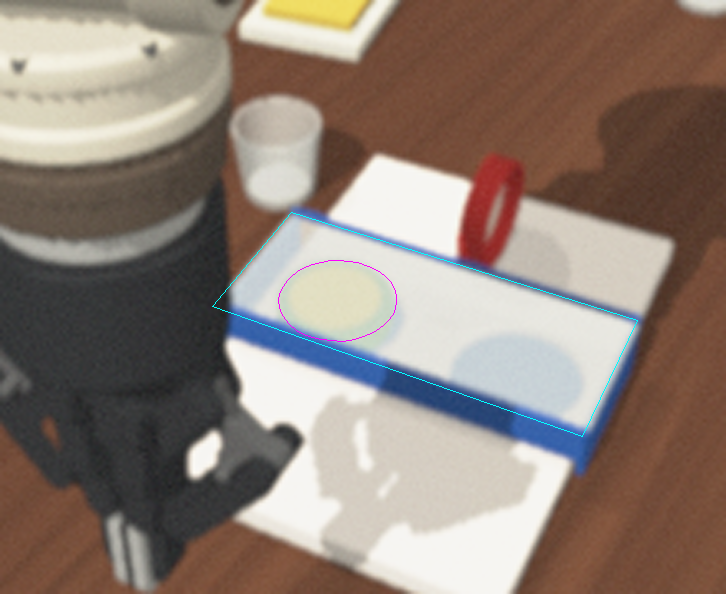

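The cover outline matches the closed pose in both views. The green lid lies in the plus pocket, the red lid stands, and the jar and cup are in place. The arm is clear, so I hand in.

```bash
python3 -c "
from workcell import job_done; print(job_done())"
```

```text
the job is handed in; nothing more can be done
None
```

The green lid lies crown up in the pocket at rack +x, the cover is pushed to its stop, and the job is handed in at about 18.4 s with no verdict reported.

I pushed the green lid over from the middle slot toward the +x pocket. It came to rest aslant on the ridge, and I nudged it outward twice until it dropped. I then pushed the cover along rack -y until it would move no further.

**Last checks**
- **Lid:** before covering, its crown centre was about 2 mm from the pocket centre in both the side and wrist views. I judged it to be fully home from the pictures; I did not measure its height or tilt directly.
- **Cover:** its outline matches the closed pose in the top and side views.
- **Other things:** the red lid still stands in its slot. From above, the jar and cup are within about 3 mm of where they started.
- **Robot:** the arm and gripper had backed clear of everything, with wrist force near zero.

**What disagreed or went wrong**
- **Fingertips:** when shut, they showed about 20 mm behind the reported TCP instead of 11 mm ahead of it. My first push went over the lid, so I worked to the observed height afterwards.
- **Last joint:** it reached its range limit on the way to the cover, so I turned the tool a quarter turn.
- **Final push:** the confirming push against the stop read about 49 N at the wrist. The picture just before it showed the contact at the fingertips, not the gripper body, so the 40 N body limit should not apply, but I could not confirm that.
- **Jar detection:** one side-view detection put the jar in the wrong place because the arm was hiding it.

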